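# Nudge the cake nest plate onto its locating pins

### The arm

A 6-joint arm with a two-finger parallel gripper is mounted at the origin on a cart in front of the work surface, level with it; the furniture and walls round the work are solid. World frame = base frame: x ahead of the robot, y to its left, z up, the work surface at z = 0. Lengths are in mm, angles in rad, forces in N, time in s.
With the tool pointing down it reaches from about 350 to 950 mm from the base axis. Payload 17.4 kg.
Tool frame: the origin (TCP) lies at the very end of the fingers, on their centre line; the grasp point (between the pads) lies 19 mm behind it; z points along the fingers, x is the direction in which the jaws open and shut, and the axes are right-handed (so a half turn about z gives the same grasp; the last joint's range is limited). The gripper opens to 93 mm and grips with 3 to 60 N. Pads are 15 mm wide; open, the fingers measure 128 mm over their backs; the gripper's body (75 mm by 188 mm) begins 65 mm behind the grasp point.
Start: joints at [1.149, 0.116, 1.442, -0, 1.584, -0.038], TCP at [252.76, 625.895, 218.646] pointing down, gripper open.
Joint ranges: [-2.83, 2.83], [-0.83, 2.19], [0.07, 2.5], [-1.14, 4.28], [0.01, 3], [-2.97, 2.97]. Speed limits (rad/s): [1.89, 1.89, 2.22, 3.14, 3.14, 3.14].

### API

Orientations are given as a unit quaternion [x, y, z, w].
In Python, from workcell import bot gives the robot as it stands.
- The arm moves only by the tool jog_arm, never from a script. Its argument "rows" is a list of rows, each a list of 7 numbers: the shift along the tool's x, y, z in m, then the turn, a rotation vector about the tool's x, y, z in degrees, then the closure, from 0 (fully open) to 1 (shut). In form: [[x, y, z, wx, wy, wz, jaw], ...]. A call has 1 to 20 rows; each row shifts and turns the commanded pose from where the row before left it, along the tool's axes as they then stand; what a row does not reach is not made up. A row lasts 1/8 s, in which the tool goes at most 62.5 mm and 10.7 degrees, less where a joint would pass 70% of its speed; a pose out of reach is approached as far as the arm can. A call with a gripper value outside its range is refused whole. The fingers move at their own pace and stop on an object; "newtons" is the grip in N (left out, the last holds). Time passes only in rows, so rows that do not move let the fingers close. It gives the time, the measured TCP pose, the force and the opening at its end, in the units of the state.
- bot.sense(): the state, without advancing time (a new reading comes with each control period).
- bot.grab_frame(name): name is "side" or "top"; returns the picture (400x640x3 uint8, red, green, blue); there is no depth.
- bot.calibration(name): a dict with "fx", "fy", "cx", "cy" (pixels), "R" (3x3) and "t" (3): a world point X has camera coordinates R X + t. Camera axes: x right, y down, z forward; pixel columns grow to the right and rows downward; lengths in mm; the calibration is good to about 2 mm. A picture is of the moment at which its call begins. calibration takes no time and is no camera call.
- bot.job_done(): hands the job in, once; it reports no verdict.
The state is a dict: "clock": time; "qpos": joint angles; "qd": joint speeds; "joint_torque": joint torques, N m; "position": TCP position; "orientation": TCP orientation; "wrist_force": force on the tool from outside, world axes, zero at the start; "wrist_torque": the same for the moment, N m; "opening": finger opening in mm.
Only numpy, scipy, OpenCV 4.12 (cv2) and the standard library are available. Lean on these libraries where they do the work, as an engineer would, in place of code of your own. Each camera call takes 0.05 s, during which the arm holds its last target.

### The job

The white cake nest plate was left lying out of place, on the loading ledge and the tips of the packing jig's two locating pins. Nudge it with the fingers, without lifting it, until its two small holes drop over the pins and it lies down flat on the steel base. Leave the cake, the tape roll and the timer beside the jig where they are.

Things in the scene. Friction and masses are not known exactly. Their poses are not given: they have to be found in the camera images.
- jig: Packing jig, fixed to the table: steel slab 10 mm thick, in its own frame x -120 to +70 mm, y -105 to +105 mm. Origin on the table under the midpoint of the two pins; z up, x from the ledge towards the pins. Two 3 mm high screw heads near the far corners are clear of the seated plate.
- seat (a point): Point on top of the slab midway between the two pins, where the plate's origin belongs; jig's axes. The pins stand at x = 0, y = -65 and +65 mm from it: 12 mm thick for the lowest 5 mm, then tapering to a 5 mm wide tip 12 mm above the slab (22 mm above the table).
- ledge (a point): Centre of the flat top of the loading ledge, a grey bar on the slab, 56 mm (jig x) by 190 mm (jig y), top 22 mm above the table, like the pin tips. In the jig's frame it spans x = -120 to -64 mm, y = -95 to +95 mm.
- nest_plate: Loose white plastic plate 120 (own x) x 170 (y) x 10 mm, 0.25 kg; origin at the centre of its underside. Middle opening 88 mm across; small holes, 16 mm across, at y = -65 and +65 mm, all through. Starts level on ledge and pin tips, 25-45 mm short of the seat (jig -x), up to 14 mm aside and 0.12 rad turned. Seated: origin at the seat, rear edge 4 mm off the ledge, top 2 mm below ledge top.
- ring_cake: A loose plain ring cake, about 80 mm across and 34 mm high, standing on the table to the jig's -y side; origin at the centre of its underside. To be left alone.
- tape_roll: A loose roll of tape lying flat, 103 mm across and 25 mm high, beyond the jig's far (+x) edge; origin at the centre of its underside. To be left alone.
- timer: A loose flat white kitchen timer, 70 x 66 x 21 mm, beyond the jig's far (+x) edge; origin at the centre of its underside. To be left alone.

How it is judged:
By the outcome, as a careful person would: the job done as asked, in the order asked, and still so for the second after the job is handed in, with the robot touching nothing.
It also fails if it takes over 64 s, if anything falls off the work surface, if the arm or the gripper's body presses on something with over 40 N, if the wrist force passes 120 N, or if a joint passes its speed limit or range.

## Working session

There is one attempt and no reset: what is moved stays moved. The work goes in short steps, Python scripts to look and compute and a tool call to move; the robot and the scene stay as the last step left them, time stands still between calls to the robot, and variables do not carry over. Pictures are saved under pics/ and viewed, and the job is handed in when it is done.

Besides the shell and the picture viewer there is one more tool, called after "Request:" as a command line: name --pt "numbers of a row" for each row, then --argument value for the rest. jog_arm: Moves the arm, as the interface text tells. Its arguments: {"type":"object","properties":{"rows":{"type":"array","items":{"type":"array","items":{"type":"number"}}},"newtons":{"type":"number"}},"required":["rows"]}

```bash
mkdir -p pics; ls
python3 - <<'E'
from workcell import bot
import cv2
for n in("top","side"):
    cv2.imwrite(f"pics/{n}0.png",bot.grab_frame(n)[:,:,::-1])
    print(n,bot.calibration(n))
print(bot.sense())
E
```

```text
pics
top {'fx': 391.84121930735745, 'fy': 391.84121930735745, 'cx': 325.12108260764705, 'cy': 203.7955455817072, 'R': array([[-0.01168267, -0.99981512, -0.01527226],
       [-0.98313056,  0.01427309, -0.18234743],
       [ 0.18253169,  0.01288432, -0.98311554]]), 't': array([-364.6980469 ,  566.26940726,  811.64469983])}
side {'fx': 363.8453342465209, 'fy': 363.8453342465209, 'cx': 321.38172061638943, 'cy': 192.44492059608422, 'R': array([[-0.99930908,  0.03226906, -0.01844075],
       [ 0.03478813,  0.63746351, -0.76969478],
       [-0.01308202, -0.7698045 , -0.63814566]]), 't': array([545.30756806, 252.87527639, 595.2221719 ])}
{'clock': 0.1, 'qpos': array([ 1.14919875e+00,  1.16446005e-01,  1.44215527e+00,  9.04437509e-06,
        1.58401839e+00, -3.78544737e-02]), 'qd': array([-2.51046881e-04, -1.00297776e-03, -1.62607372e-03, -2.53169628e-04,
       -2.09730274e-03, -9.81403589e-05]), 'joint_torque': array([ 1.68967512e-03, -7.22892809e+01, -6.23862433e+01,  7.81596755e-02,
        2.26411322e-02, -6.94275127e-05]), 'position': array([252.68507607, 625.73339273, 218.00044591]), 'orientation': array([ 8.28973305e-01,  5.59287936e-01, -4.38631097e-04,  2.67039563e-04]), 'wrist_force': array([0.40149823, 0.11363134, 0.6132001 ]), 'wrist_torque': array([ 0.01824574, -0.044544  , -0.04656982]), 'opening': 92.65977816875683}
```

View pics/top0.png

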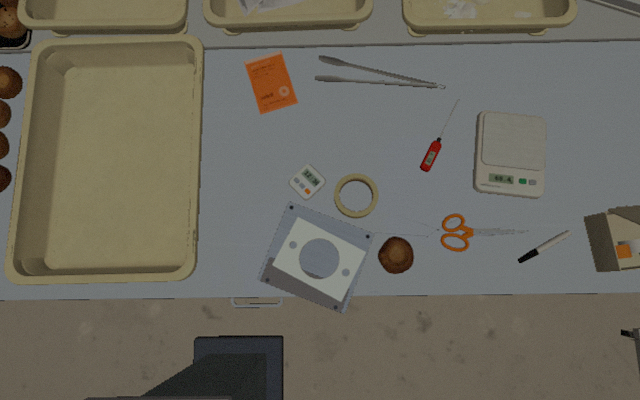

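View pics/side0.png

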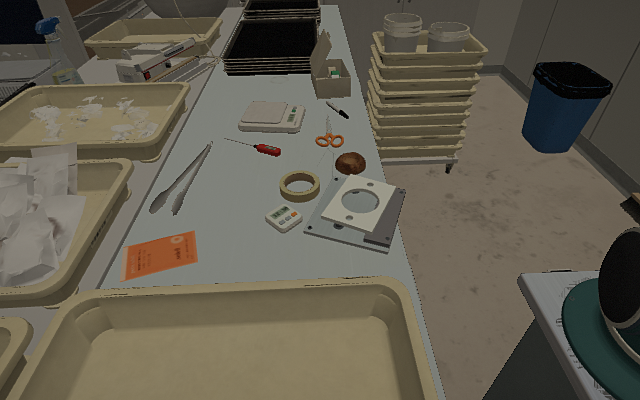

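The top view shows the white plate near (320,258) on the grey jig, with its corners near (290,203), (372,235), (344,312) and (260,280). The timer is at (307,182), the tape at (356,195) and the cake at (396,255). I'll zoom in next.

Run:
```python
import cv2,numpy as np
a=cv2.imread("pics/top0.png")[190:320,240:400]; cv2.imwrite("pics/topz.png",cv2.resize(cv2.convertScaleAbs(a,alpha=1.3),None,fx=4.6,fy=4.6,interpolation=cv2.INTER_CUBIC))
a=cv2.imread("pics/side0.png")[165:265,295:415]; cv2.imwrite("pics/sidez.png",cv2.resize(cv2.convertScaleAbs(a,alpha=1.3),None,fx=6,fy=6,interpolation=cv2.INTER_CUBIC))
```

```text
(no output)
```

View pics/topz.png

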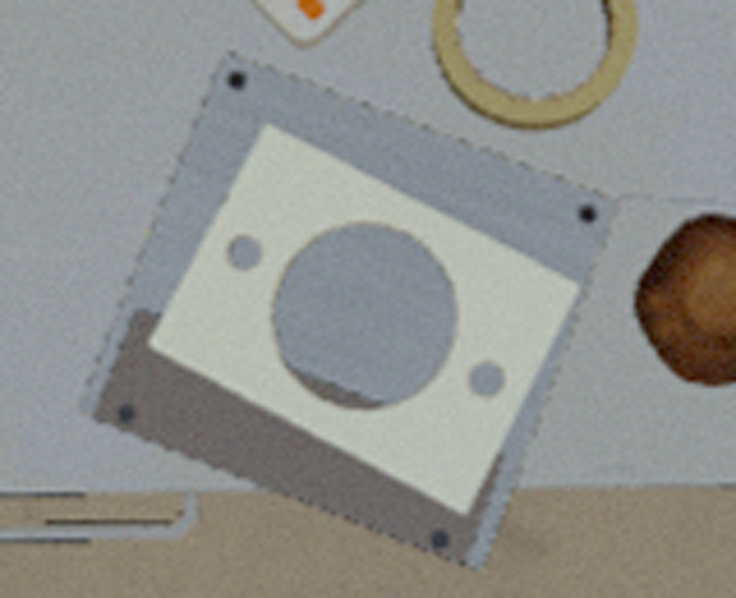

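View pics/sidez.png

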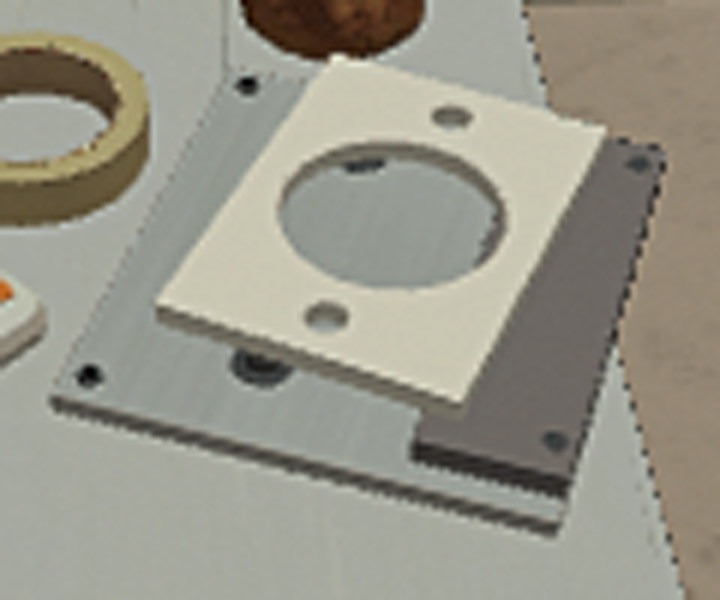

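```bash
cat > h.py <<'E'
import cv2,numpy as np
from workcell import bot
def ray(n,uv,z):
    c=bot.calibration(n);R=c["R"];C=-R.T@c["t"]
    uv=np.atleast_2d(np.float64(uv))
    d=np.c_[(uv[:,0]-c["cx"])/c["fx"],(uv[:,1]-c["cy"])/c["fy"],np.ones(len(uv))]@R
    return (C+d*((z-C[2])/d[:,2])[:,None])[:,:2]
def proj(n,X):
    c=bot.calibration(n);p=np.atleast_2d(X)@c["R"].T+c["t"]
    return np.c_[p[:,0]/p[:,2]*c["fx"]+c["cx"],p[:,1]/p[:,2]*c["fy"]+c["cy"]]
def plate(n,img,roi,thr=None,z=32.,up=4):
    x0,y0,x1,y1=roi
    a=img[y0:y1,x0:x1].astype(np.float32)
    a=cv2.resize(a,None,fx=up,fy=up,interpolation=cv2.INTER_CUBIC)
    # bgr: plate is bright and warm
    m=a.min(2)+2*(a[:,:,2]-a[:,:,0])
    m8=np.clip(m,0,255).astype(np.uint8); m8=cv2.GaussianBlur(m8,(5,5),0)
    t,b=cv2.threshold(m8,thr or 0,255,cv2.THRESH_BINARY+(0 if thr else cv2.THRESH_OTSU))
    cs,h=cv2.findContours(b,cv2.RETR_CCOMP,cv2.CHAIN_APPROX_NONE)
    i=max((k for k in range(len(cs)) if h[0][k][3]<0),key=lambda k:cv2.contourArea(cs[k]))
    f=lambda c:(c.reshape(-1,2)+.5)/up-.5+[x0,y0]
    out=ray(n,f(cs[i]),z).astype(np.float32)
    r=cv2.minAreaRect(out)
    holes=[]
    for k in range(len(cs)):
        if h[0][k][3]==i and cv2.contourArea(cs[k])>100*up*up/16:
            w=ray(n,f(cs[k]),z).astype(np.float32); (c,s,an)=cv2.fitEllipse(w); holes.append((c,s))
    return t,r,holes,b
E
python3 - <<'E'
from h import *
top=cv2.imread("pics/top0.png");side=cv2.imread("pics/side0.png")
for n,im,roi in(("top",top,(250,205,385,312)),("side",side,(310,165,410,240))):
    t,r,h,b=plate(n,im,roi); print(n,t,r,cv2.boxPoints(r).round(1).tolist()); print(h)
    cv2.imwrite(f"pics/m_{n}.png",b)
z=lambda P,s,o:(np.array(P)+.5)/s-.5+o
tz=z([(228,52),(615,195),(88,410),(478,568)],4.6,[240,190])
print("top slab z10",ray("top",tz,10).round(1).tolist())
sz=z([(52,397),(218,80),(555,530)],6,[295,165])
print("side slab z10 FL,FR,~",ray("side",sz,10).round(1).tolist())
# screws
print("scr top far z13",ray("top",z([(236,80),(587,214)],4.6,[240,190]),13).round(1).tolist(),"near z22",ray("top",z([(126,413),(440,540)],4.6,[240,190]),23).round(1).tolist())
print("scr side far",ray("side",z([(89,376),(246,86)],6,[295,165]),13).round(1).tolist(),"near",ray("side",z([(555,441),(639,163)],6,[295,165]),23).round(1).tolist())
E
```

```text
top 114.0 ((444.20849609375, -356.18023681640625), (170.6785888671875, 121.27542114257812), 61.80168914794922) [[350.3999938964844, -402.70001220703125], [457.29998779296875, -460.0], [538.0, -309.6000061035156], [431.1000061035156, -252.3000030517578]]
[((413.4283752441406, -413.7487487792969), (15.750423431396484, 16.328920364379883)), ((474.472412109375, -299.34210205078125), (15.740893363952637, 16.175495147705078)), ((443.8275451660156, -356.5480651855469), (87.4055404663086, 87.77291107177734))]
side 127.0 ((425.457275390625, -375.6550598144531), (273.0423583984375, 196.44662475585938), 77.6316146850586) [[300.29998779296875, -488.0], [492.20001220703125, -530.0], [550.5999755859375, -263.29998779296875], [358.79998779296875, -221.3000030517578]]
[((475.0174255371094, -298.3874206542969), (15.098409652709961, 16.397336959838867)), ((444.4682312011719, -355.3632507324219), (86.78894805908203, 87.51530456542969)), ((413.7049865722656, -412.5647277832031), (15.22524642944336, 16.296916961669922))]
top slab z10 [[576.7, -288.8], [502.2, -479.9], [401.2, -221.8], [325.4, -408.9]]
side slab z10 FL,FR,~ [[576.2, -284.0], [505.5, -471.4], [403.7, -212.0]]
scr top far z13 [[561.9, -293.1], [492.7, -465.6]] near z22 [[399.7, -242.4], [339.4, -391.0]]
scr side far [[562.5, -291.1], [493.9, -462.6]] near [[400.0, -241.0], [340.5, -390.1]]
```

```bash
python3 -c "
import cv2,numpy as np
a=cv2.imread('pics/m_top.png');b=cv2.imread('pics/m_side.png');print(a.shape,b.shape)
c=np.zeros((440,800,3),np.uint8);a=cv2.resize(a,(400,317));b=cv2.resize(b,(400,300));c[:317,:400]=a;c[:300,400:]=b;cv2.imwrite('pics/m.png',c)"
```

```text
(428, 540, 3) (300, 400, 3)
```

View pics/m.png

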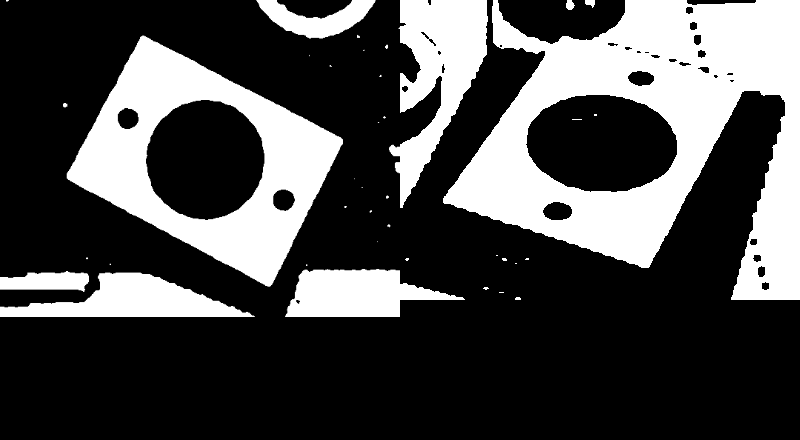

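Both views put the plate's holes at about (413.5,-413) and (474.7,-299), 130 mm apart as expected. Next I'll fit the jig's edges for its pose.

```bash
cat >> h.py <<'E'
def edge(im,p,q,k=5,half=4,trim=.06):
    """fit line near image segment p-q by strongest gradient across it; returns two pts"""
    g=cv2.GaussianBlur(im.astype(np.float32),(0,0),.7)
    p,q=np.float64(p),np.float64(q);d=(q-p)/np.linalg.norm(q-p);nn=np.array([-d[1],d[0]])
    s=np.linspace(trim,1-trim,120);off=np.arange(-half,half+.01,.2)
    P=(p+s[:,None]*(q-p))[:,None]+off[None,:,None]*nn
    v=cv2.remap(g,P[...,0].astype(np.float32),P[...,1].astype(np.float32),cv2.INTER_LINEAR)
    gr=np.abs(np.gradient(cv2.blur(v,(1,15)),axis=1)).sum(2)
    o=off[gr.argmax(1)]
    pts=(p+s[:,None]*(q-p))+o[:,None]*nn
    l=cv2.fitLine(pts.astype(np.float32),cv2.DIST_HUBER,0,.01,.01).ravel()
    res=np.median(np.abs((pts-l[2:])@np.array([-l[1],l[0]])))
    return l[2:]-40*l[:2],l[2:]+40*l[:2],res
E
python3 - <<'E'
from h import *
top=cv2.imread("pics/top0.png")
z=lambda P:(np.array(P)+.5)/4.6-.5+[240,190]
FL,FR,NL,NR,nl,nr=z([(228,52),(615,195),(88,410),(478,568),(104,416),(460,556)])
def ln(n,a,b,zz):
    p,q,r=edge(top,a,b);w=ray(n,[p,q],zz);d=w[1]-w[0];return w[0],w[1],np.degrees(np.arctan2(d[1],d[0])),r
L={}
for k,a,b,zz in(("far",FL,FR,10),("left",NL,FL,10),("right",NR,FR,10),("near",nl,nr,22)):
    L[k]=ln("top",a,b,zz);print(k,[np.round(v,2) for v in L[k]])
# candidate pose
for yaw in(-21.3,-21.8,-22.2):
    c,s=np.cos(np.radians(yaw)),np.sin(np.radians(yaw));ex=np.array([c,s]);ey=np.array([-s,c])
    m=lambda k,e:(L[k][0]+L[k][1])@e/2
    print(yaw,"x from far",m("far",ex)-70,"near",m("near",ex)+120,"y from left",m("left",ey)-105,"right",m("right",ey)+105)
E
```

```text
far [array([ 578.57, -287.32]), array([ 510.48, -457.64]), np.float64(-111.79), np.float64(0.06)]
left [array([ 413.81, -229.84]), array([ 586.13, -284.44]), np.float64(-17.58), np.float64(0.84)]
right [array([ 323.6 , -399.69]), array([ 484.52, -470.62]), np.float64(-23.78), np.float64(0.81)]
near [array([ 391.38, -240.78]), array([ 326.54, -402.12]), np.float64(-111.89), np.float64(0.06)]
-21.3 x from far 572.6335764989982 near 571.2117557661329 y from left -162.95900053082997 right -153.65628720401781
-21.8 x from far 573.9114459690685 near 572.670235234707 y from left -158.0766963849034 right -148.9818438248566
-22.2 x from far 574.8984399190934 near 573.8122037872133 y from left -154.16792497382016 right -145.22834596039198
```

```bash
cat >> h.py <<'E'
def jig(yaw=-21.84,X=573.4,Y=-155.):
    c,s=np.cos(np.radians(yaw)),np.sin(np.radians(yaw));ex=np.array([c,s]);ey=np.array([-s,c]);return X*ex+Y*ey,ex,ey
def J(p,**k):
    o,ex,ey=jig(**k);p=np.atleast_2d(np.float64(p));w=o+p[:,:1]*ex+p[:,1:2]*ey;return np.c_[w,p[:,2]]
E
cat > ov.py <<'E'
from h import *
import sys
def draw(n,im,roi,s,out,**k):
    x0,y0,x1,y1=roi
    a=cv2.resize(cv2.convertScaleAbs(im[y0:y1,x0:x1],alpha=1.3),None,fx=s,fy=s,interpolation=cv2.INTER_CUBIC)
    t=lambda X:np.round(((proj(n,J(X,**k))-[x0,y0]+.5)*s-.5)).astype(int)
    th=np.linspace(0,2*np.pi,30)
    for X in([(-120,-105,10),(70,-105,10),(70,105,10),(-120,105,10)],[(-120,-95,22),(-64,-95,22),(-64,95,22),(-120,95,22)]):
        cv2.polylines(a,[t(X)],True,(0,0,255),1)
    for y in(-65,65):
        for r,z in((6,10),(6,15),(2.5,22)):
            cv2.polylines(a,[t(np.c_[r*np.cos(th),y+r*np.sin(th),0*th+z])],True,(0,255,0),1)
    cv2.imwrite(out,a)
if __name__=="__main__":
    draw("side",cv2.imread("pics/side0.png"),(295,165,415,265),6,"pics/ovs.png")
    draw("top",cv2.imread("pics/top0.png"),(240,190,400,320),4.6,"pics/ovt.png")
E
python3 ov.py
```

```text
(no output)
```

View pics/ovs.png

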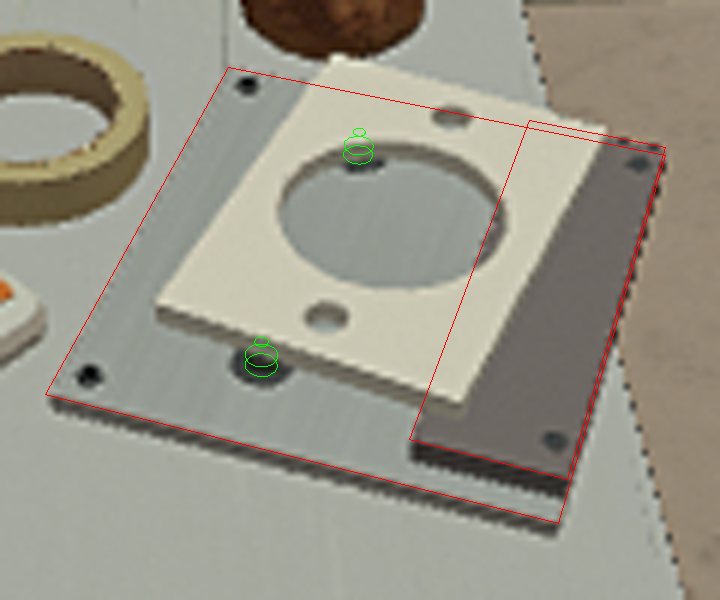

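View pics/ovt.png

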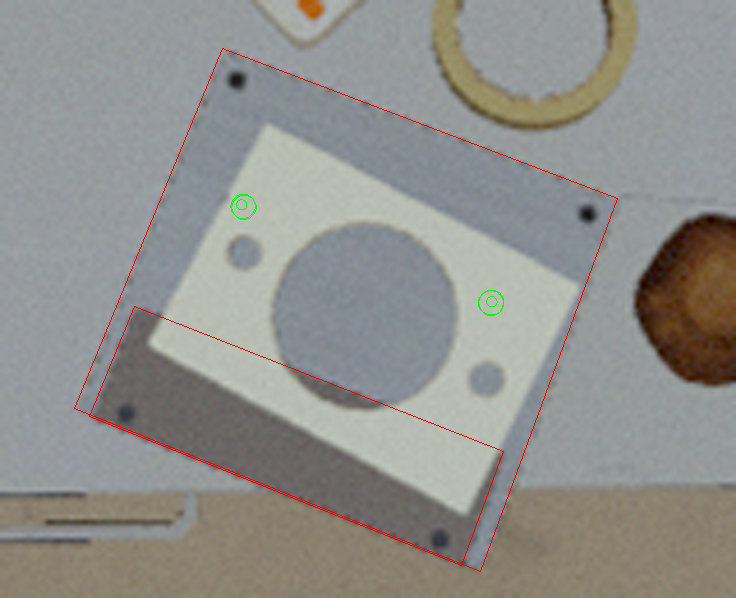

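The jig pose is settled: yaw -21.84°, seat at about (474.6,-357.2). The overlay matches the top view and is about 1 mm off in the side view. The plate is at jig (-28.7,-10.6) mm, turned -6.2°. The tool's x axis already lies along jig y. Plan: square the plate up by pushing its rear edge with both open fingers, correct the sideways offset from inside the opening, then push it home.

Request:
jog_arm --pt "0 0.05 0 0 0 0 0" --pt "0 0.05 0 0 0 0 0" --pt "0 0.05 0 0 0 0 0" --pt "0 0.05 0 0 0 0 0" --pt "0 0.05 0 0 0 0 0" --pt "0 0.05 0 0 0 0 0" --pt "0 0.05 0 0 0 0 0" --pt "0 0.05 0 0 0 0 0" --pt "0 0.05 0 0 0 0 0" --pt "0 0.016 0 0 0 0 0" --pt "-0.03 0 0 0 0 0 0" --pt "-0.05 0 0 0 0 0 0" --pt "-0.05 0 0 0 0 0 0" --pt "-0.05 0 0 0 0 0 0" --pt "-0.05 0 0 0 0 0 0" --pt "-0.05 0 0 0 0 0 0" --pt "-0.05 0 0 0 0 0 0" --pt "-0.05 0 0 0 0 0 0" --pt "-0.05 0 0 0 0 0 0" --pt "-0.05 0 0 0 0 0 0"

```text
clock: 2.6
position: [503.9, 5.6, 218.6]
orientation: [0.829, 0.56, 0.0, 0.0]
wrist_force: [0.1, -0.3, 0.6]
opening: 93.0
```

Request:
jog_arm --pt "-0.05 0 0 0 0 0 0" --pt "-0.05 0 0 0 0 0 0" --pt "-0.05 0 0 0 0 0 0" --pt "-0.05 0 0 0 0 0 0" --pt "-0.05 0 0 0 0 0 0" --pt "-0.05 0 0 0 0 0 0" --pt "-0.04 0 0 0 0 0 0" --pt "0 0 0 0 0 0 0" --pt "0 0 0 0 0 0 0"

```text
clock: 3.72
position: [378.0, -308.2, 218.5]
orientation: [0.829, 0.559, 0.0, -0.0]
wrist_force: [-0.6, 0.5, 0.2]
opening: 93.2
```

```bash
cat >> h.py <<'E'
from scipy.spatial.transform import Rotation as Rn
def tcp(show=True):
    s=bot.sense();o,ex,ey=jig();p=s["position"];d=p[:2]-o;R=Rn.from_quat(s["orientation"]).as_matrix()
    print("clk",round(s["clock"],2),"tcp jig",(d@ex).round(1),(d@ey).round(1),"z",p[2].round(1),"toolx ang",np.degrees(np.arctan2(R[1,0],R[0,0])).round(2),"tilt",R[:2,2].round(4),"F",s["wrist_force"].round(1),"open",round(s["opening"],1),"q",s["qpos"].round(2))
E
python3 -c "from h import *;tcp()"
```

```text
clk 3.73 tcp jig -107.9 9.5 z 218.5 toolx ang 68.02 tilt [0.     0.0004] F [-0.6  0.5  0.2] open 93.2 q [-0.74 -0.3   1.83  0.    1.61 -1.92]
```

Request:
jog_arm --pt "-0.018 -0.004 0.03 0 0 0.14 0" --pt "0 0 0.04 0 0 0 0" --pt "0 0 0.04 0 0 0 0" --pt "0 0 0.04 0 0 0 0" --pt "0 0 0.02 0 0 0 0" --pt "0 0 0.01 0 0 0 0" --pt "0 0 0.01 0 0 0 0" --pt "0 0 0 0 0 0 0" --pt "0 0 0 0 0 0 0"

```text
clock: 4.85
position: [367.7, -324.4, 29.4]
orientation: [0.83, 0.558, 0.0, 0.001]
wrist_force: [-0.3, -0.0, 0.8]
opening: 92.9
```

Run:
```python
from h import *
tcp()
a=bot.grab_frame("side")[165:265,295:415,::-1]
cv2.imwrite("pics/s1.png",cv2.resize(cv2.convertScaleAbs(a,alpha=1.3),None,fx=6,fy=6,interpolation=cv2.INTER_CUBIC))
a=bot.grab_frame("top")[190:320,240:400,::-1]
cv2.imwrite("pics/t1.png",cv2.resize(cv2.convertScaleAbs(a,alpha=1.3),None,fx=4,fy=4,interpolation=cv2.INTER_CUBIC))
```

```text
clk 4.85 tcp jig -111.4 -9.4 z 29.4 toolx ang 67.87 tilt [ 0.0007 -0.0007] F [-0.3 -0.   0.8] open 92.9 q [-0.78 -0.18  2.04  0.    1.27 -1.96]
```

View pics/s1.png

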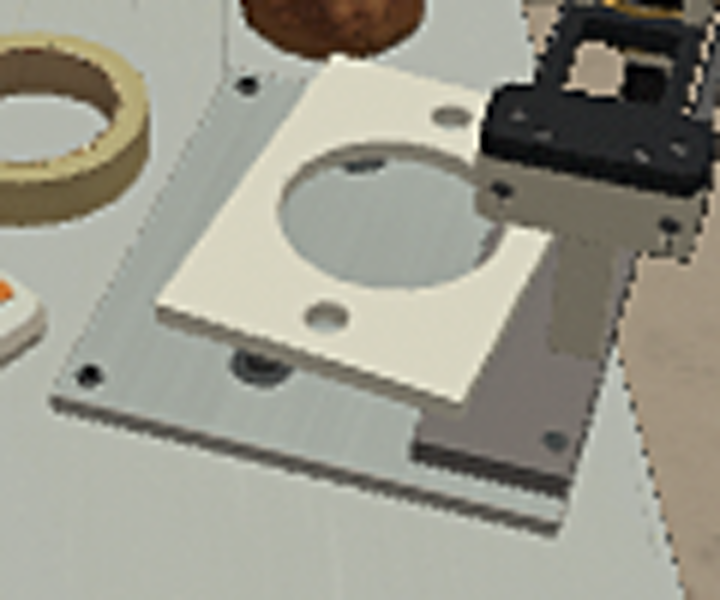

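View pics/t1.png

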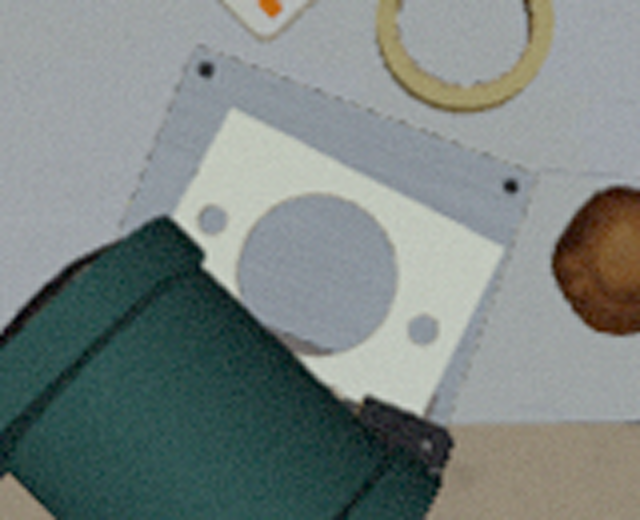

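The fingers stand behind the plate, touching nothing. I'll lower to z 26, correct the yaw and push slowly.

Request:
jog_arm --pt "0 0 0.0033 0 0 -0.3 0" --pt "0 0.004 0 0 0 0 0" --pt "0 0.004 0 0 0 0 0" --pt "0 0.003 0 0 0 0 0" --pt "0 0.003 0 0 0 0 0" --pt "0 0.003 0 0 0 0 0" --pt "0 0.003 0 0 0 0 0" --pt "0 0.003 0 0 0 0 0" --pt "0 0.002 0 0 0 0 0" --pt "0 0.002 0 0 0 0 0" --pt "0 0 0 0 0 0 0"

```text
clock: 6.32
position: [392.6, -334.2, 25.3]
orientation: [0.828, 0.56, 0.0, 0.0]
wrist_force: [-1.1, -0.2, -0.5]
opening: 92.7
```

```bash
cat >> h.py <<'E'
def snap(k):
    for n,roi,f in(("side",(295,165,415,265),6),("top",(240,190,400,320),4)):
        x0,y0,x1,y1=roi;im=bot.grab_frame(n)[:,:,::-1];cv2.imwrite(f"pics/{n}{k}.png",im)
        cv2.imwrite(f"pics/{n[0]}z{k}.png",cv2.resize(cv2.convertScaleAbs(im[y0:y1,x0:x1],alpha=1.3),None,fx=f,fy=f,interpolation=cv2.INTER_CUBIC))
def meas(k,z=32):
    o,ex,ey=jig()
    for n,roi in(("top",(250,205,385,312)),("side",(310,165,410,240))):
        t,r,h,b=plate(n,cv2.imread(f"pics/{n}{k}.png"),roi,z=z)
        print(n,"rect",np.round(r[1],0))
        for c,s in h:
            d=np.array(c)-o;print("  hole jig",(d@ex).round(1),(d@ey).round(1),"dia",np.round(s,1))
E
python3 -c "
from h import *
tcp();snap(2);meas(2);print('start');meas(0)"
```

```text
clk 6.33 tcp jig -84.6 -9.2 z 25.3 toolx ang 68.17 tilt [ 0.0003 -0.0001] F [-1.1 -0.2 -0.5] open 92.7 q [-0.75 -0.11  1.99  0.    1.26 -1.94]
top rect [302. 231.]
  hole jig 54.8 -92.9 dia [8.9 9.6]
  hole jig 54.9 88.7 dia [9.2 9.8]
side rect [265. 171.]
  hole jig -15.7 61.5 dia [ 9.8 14.7]
  hole jig 49.8 -67.8 dia [10.8 16.7]
start
top rect [171. 121.]
  hole jig -35.7 -75.3 dia [15.8 16.3]
  hole jig -21.6 53.7 dia [15.7 16.2]
  hole jig -28.8 -10.8 dia [87.4 87.8]
side rect [273. 196.]
  hole jig -21.5 54.7 dia [15.1 16.4]
  hole jig -28.6 -9.5 dia [86.8 87.5]
  hole jig -35.9 -74.0 dia [15.2 16.3]
```

View pics/sz2.png

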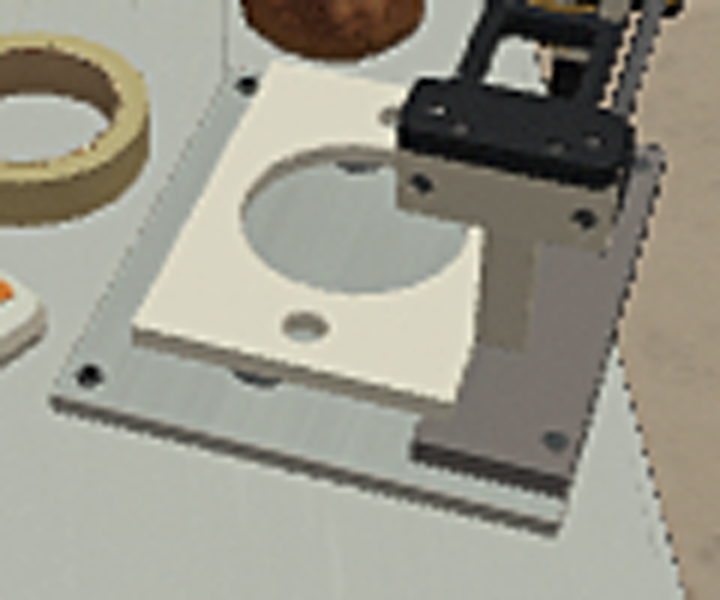

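Request:
jog_arm --pt "0 -0.005 0 0 0 0 0" --pt "0 -0.01 -0.03 0 0 0 0" --pt "0 -0.02 -0.06 0 0 0 0.9" --pt "0 -0.02 -0.06 0 0 0 1" --pt "0 -0.02 -0.03 0 0 0 1" --pt "0 -0.02 0 0 0 0 1" --pt "0 0 0 0 0 0 1"

```text
clock: 7.3
position: [304.0, -298.9, 204.4]
orientation: [0.828, 0.56, 0.0, 0.001]
wrist_force: [-0.2, 0.0, 0.1]
opening: 47.5
```

```bash
python3 -c "
from h import *
tcp();snap(3);meas(3)"
```

```text
clk 7.3 tcp jig -180.0 -9.3 z 204.4 toolx ang 68.13 tilt [ 0.0011 -0.0012] F [-0.2  0.   0.1] open 47.5 q [-0.84 -0.45  1.96 -0.    1.63 -2.03]
top rect [171. 121.]
  hole jig -15.6 -68.8 dia [16.1 16.5]
  hole jig -15.9 61.3 dia [15.6 16.9]
  hole jig -15.9 -3.8 dia [87.6 87.8]
side rect [273. 201.]
  hole jig -15.7 62.4 dia [15.  16.2]
  hole jig -15.7 -2.5 dia [86.6 87.3]
  hole jig -15.5 -67.4 dia [15.  16.6]
```

View pics/sz3.png

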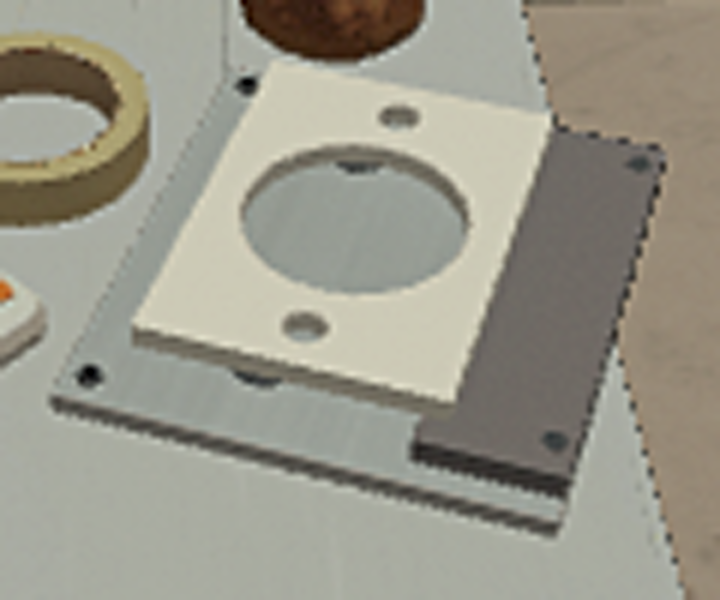

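View pics/tz3.png

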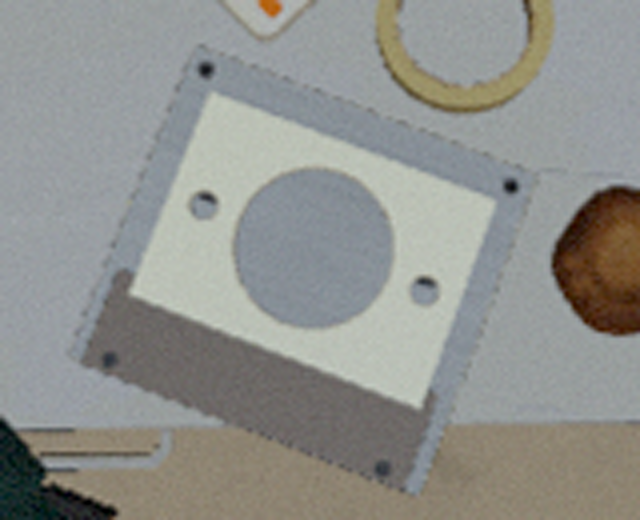

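The plate is now square to the jig, yaw about 0, at jig (-15.8,-3.8). I'll shift it +3.5 mm in y by pushing from inside the opening with the jaws shut.

Request:
jog_arm --pt "0.005 0.04 0 0 0 0 1" --pt "0 0.05 0 0 0 0 1" --pt "0 0.05 0 0 0 0 1" --pt "0 0.024 0.04 0 0 0 1" --pt "0 0 0.05 0 0 0 1" --pt "0 0 0.05 0 0 0 1" --pt "0 0 0 0 0 0 1" --pt "0 0 0 0 0 0 1"

```text
clock: 8.4
position: [459.6, -355.8, 65.6]
orientation: [0.828, 0.56, 0.0, 0.001]
wrist_force: [-0.5, 0.4, 1.4]
opening: 0.8
```

```bash
python3 -c "
from h import *
tcp();snap(4)"
```

```text
clk 8.4 tcp jig -14.4 -4.3 z 65.6 toolx ang 68.18 tilt [ 0.001  -0.0008] F [-0.5  0.4  1.4] open 0.8 q [-0.7  -0.    1.82  0.    1.32 -1.89]
```

View pics/sz4.png

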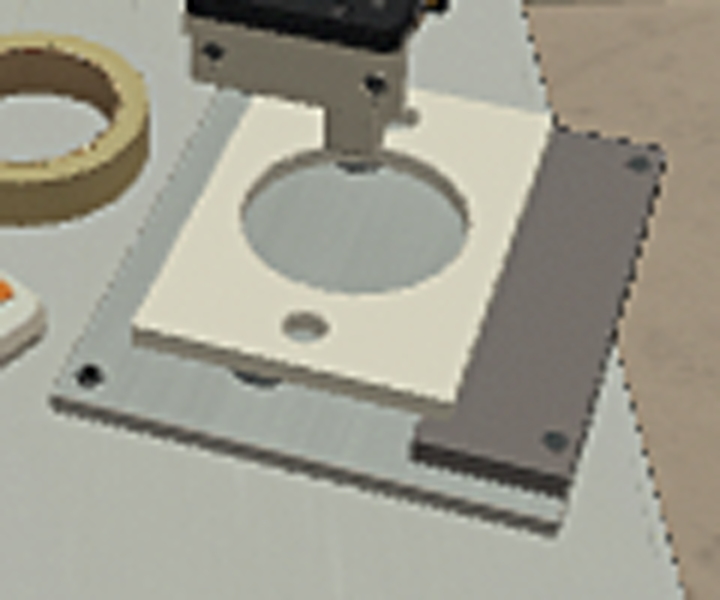

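Shut fingers are centred over the opening, with their wide block well above the blade tips. I'll lower them into it.

Request:
jog_arm --pt "0 -0.001 0.02 0 0 0 1" --pt "0 0 0.02 0 0 0 1" --pt "0 0 0.009 0 0 0 1" --pt "0.01 0 0 0 0 0 1" --pt "0.01 0 0 0 0 0 1" --pt "0 0 0 0 0 0 1"

```text
clock: 9.25
position: [465.9, -335.8, 15.6]
orientation: [0.828, 0.561, 0.0, 0.0]
wrist_force: [1.0, -0.2, 0.3]
opening: 0.6
```

```bash
python3 -c "
from h import *
tcp()"
```

```text
clk 9.25 tcp jig -16.0 16.7 z 15.6 toolx ang 68.23 tilt [ 0.0008 -0.0005] F [ 1.  -0.2  0.3] open 0.6 q [-0.67  0.03  1.87  0.    1.24 -1.86]
```

Request:
jog_arm --pt "0.003 0 0 0 0 0 1" --pt "0.003 0 0 0 0 0 1" --pt "0.002 0 0 0 0 0 1" --pt "0 0 0 0 0 0 1"

```text
clock: 9.75
position: [468.3, -328.9, 14.9]
orientation: [0.828, 0.56, -0.0, 0.0]
wrist_force: [-0.2, -0.2, 1.1]
opening: 0.3
```

```bash
python3 -c "
from h import *
tcp();snap(5);meas(5)"
```

```text
clk 9.75 tcp jig -16.4 23.9 z 14.9 toolx ang 68.17 tilt [-0. -0.] F [-0.2 -0.2  1.1] open 0.3 q [-0.66  0.03  1.88 -0.    1.24 -1.85]
top rect [195. 237.]
  hole jig -111.9 -81.0 dia [8.1 8.6]
  hole jig -28.2 -53.0 dia [ 37.  116.1]
  hole jig 54.8 -93.1 dia [8.6 9. ]
side rect [265. 260.]
  hole jig -7.3 93.5 dia [ 6.5 18.7]
  hole jig -21.2 23.1 dia [ 9.4 12.9]
  hole jig 42.2 23.0 dia [ 8.3 13.8]
  hole jig -113.1 -68.6 dia [ 9.8 11.8]
```

View pics/sz5.png

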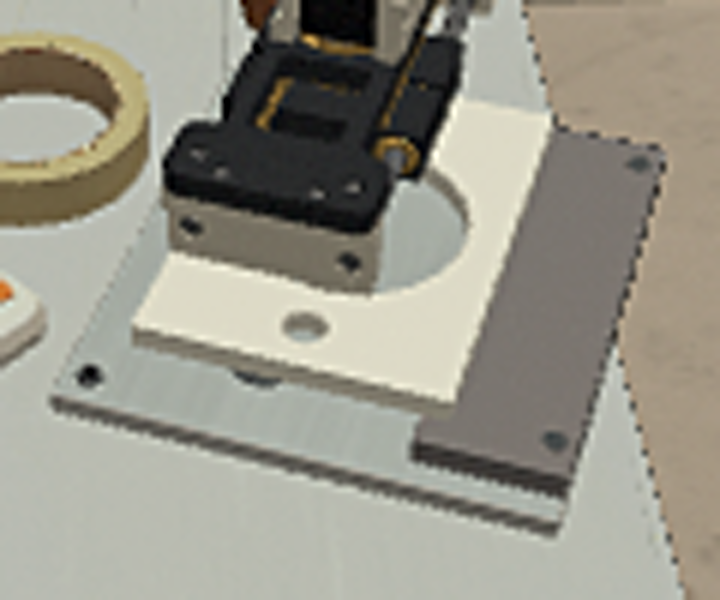

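The plate hasn't moved; its near hole is still at zoom (305,326). So contact comes a little later. I'll step on and track that hole.

Request:
jog_arm --pt "0.002 0 -0.001 0 0 0 1" --pt "0.002 0 0 0 0 0 1" --pt "0 0 0 0 0 0 1"

```text
clock: 10.22
position: [469.8, -325.2, 16.0]
orientation: [0.828, 0.56, -0.0, 0.0]
wrist_force: [-0.4, -0.5, -0.2]
opening: 0.2
```

```bash
cat >> h.py <<'E'
def near(k,c=(345.8,219),w=10,z=32):
    o,ex,ey=jig();im=cv2.imread(f"pics/side{k}.png")
    x0,y0=int(c[0]-w),int(c[1]-w+2);a=cv2.resize(im[y0:y0+2*w-4,x0:x0+2*w].astype(np.float32),None,fx=6,fy=6,interpolation=cv2.INTER_CUBIC)
    m=cv2.GaussianBlur(np.clip(a.min(2)+2*(a[:,:,2]-a[:,:,0]),0,255).astype(np.uint8),(7,7),0)
    t,b=cv2.threshold(m,128,255,cv2.THRESH_BINARY_INV)
    cs,_=cv2.findContours(b,cv2.RETR_EXTERNAL,cv2.CHAIN_APPROX_NONE)
    for q in cs:
        xx,yy,ww,hh=cv2.boundingRect(q)
        if cv2.contourArea(q)>300 and xx>0 and yy>0 and xx+ww<b.shape[1] and yy+hh<b.shape[0]:
            wd=ray("side",(q.reshape(-1,2)+.5)/6-.5+[x0,y0],z);(cc,s,_)=cv2.fitEllipse(wd.astype(np.float32));d=np.array(cc)-o
            print("near hole",k,(d@ex).round(1),(d@ey).round(1),np.round(s,1))
E
python3 -c "
from h import *
tcp();snap(6);near(3);near(5);near(6)"
```

```text
clk 10.22 tcp jig -16.3 27.9 z 16.0 toolx ang 68.18 tilt [ 0.     -0.0001] F [-0.4 -0.5 -0.2] open 0.2 q [-0.65  0.02  1.88 -0.    1.24 -1.84]
near hole 3 -15.7 62.4 [13.8 15.5]
near hole 5 -15.7 62.4 [12.3 14.6]
near hole 6 -16.3 65.1 [13.1 14.3]
```

Request:
jog_arm --pt "0.001 0 0 0 0 0 1" --pt "0 0 0 0 0 0 1" --pt "-0.01 0 0 0 0 0 1" --pt "-0.019 0 0 0 0 0 1" --pt "0 0 0 0 0 0 1"

```text
clock: 10.95
position: [458.7, -352.8, 15.9]
orientation: [0.829, 0.56, -0.0, 0.0]
wrist_force: [0.1, 0.3, -0.6]
opening: 0.4
```

```bash
python3 -c "
from h import *
tcp();snap(7);near(7)"
```

```text
clk 10.95 tcp jig -16.4 -1.8 z 15.9 toolx ang 68.08 tilt [-0.     -0.0001] F [ 0.1  0.3 -0.6] open 0.4 q [-0.7   0.04  1.86 -0.    1.24 -1.89]
near hole 7 -16.1 65.6 [12.6 14.9]
```

View pics/sz7.png

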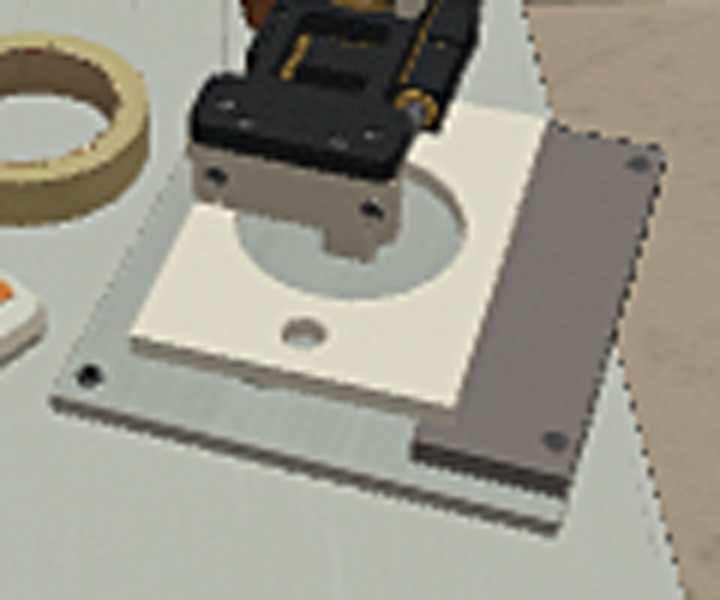

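View pics/tz7.png

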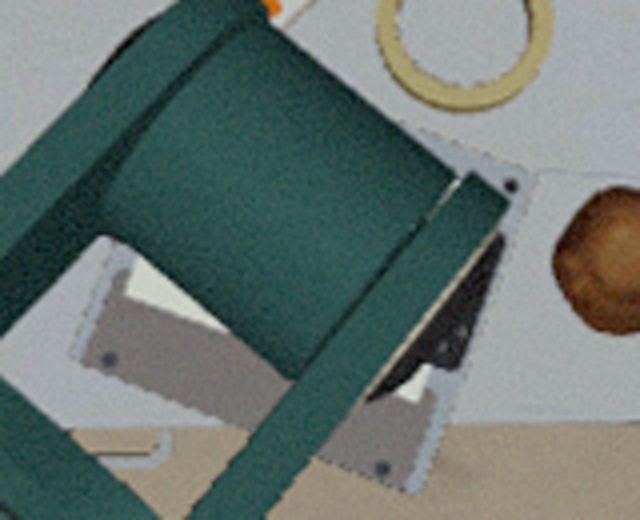

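The plate moved +3.2 mm in y, leaving about -0.6. Now I'll push the front wall of the opening in jig +x.

Request:
jog_arm --pt "0.001 0.01 0 0 0 0 1" --pt "0 0.01 0 0 0 0 1" --pt "0 0.008 0 0 0 0 1" --pt "0 0.004 0 0 0 0 1" --pt "0 0.002 0 0 0 0 1" --pt "0 0.002 0 0 0 0 1" --pt "0 0 0 0 0 0 1"

```text
clock: 11.92
position: [493.0, -363.7, 15.9]
orientation: [0.828, 0.56, -0.0, -0.0]
wrist_force: [-0.4, 0.6, 0.3]
opening: 0.4
```

```bash
python3 -c "
from h import *
tcp();snap(8);near(8);near(8,(344,220))"
```

```text
clk 11.93 tcp jig 19.5 0.8 z 15.9 toolx ang 68.17 tilt [-0.0002  0.0001] F [-0.4  0.6  0.3] open 0.4 q [-0.68  0.11  1.79 -0.    1.24 -1.87]
near hole 8 -15.1 65.6 [12.6 14.7]
near hole 8 -15.1 65.6 [12.6 14.7]
```

View pics/sz8.png

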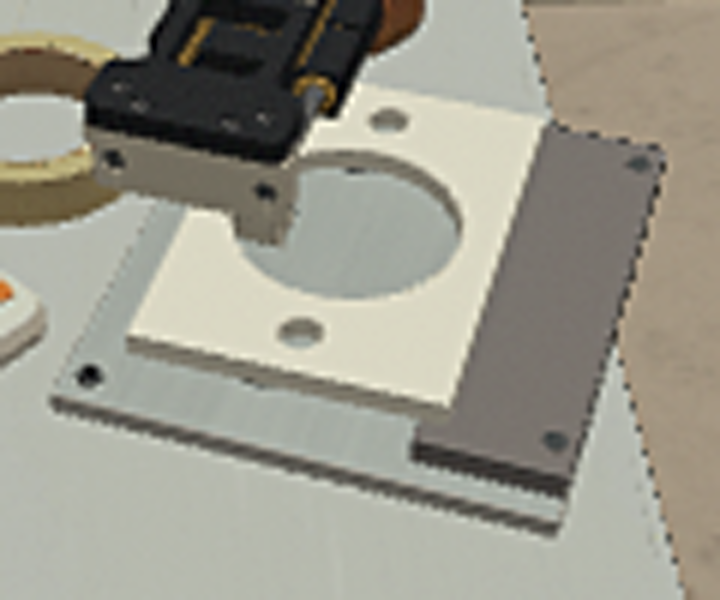

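Request:
jog_arm --pt "0 0.002 0 0 0 0 1" --pt "0 0.002 0 0 0 0 1" --pt "0 0.002 0 0 0 0 1" --pt "0 0.001 0 0 0 0 1" --pt "0 0 0 0 0 0 1"

```text
clock: 12.65
position: [499.8, -366.4, 16.0]
orientation: [0.828, 0.56, 0.0, 0.0]
wrist_force: [-0.2, -0.3, -1.1]
opening: 0.6
```

```bash
python3 -c "
from h import *
tcp();snap(9);near(9,(344,221));near(8,(359.9,185));near(9,(358,185))"
```

```text
clk 12.65 tcp jig 26.9 0.8 z 16.0 toolx ang 68.17 tilt [ 0.0003 -0.0001] F [-0.2 -0.3 -1.1] open 0.6 q [-0.67  0.13  1.77  0.    1.25 -1.86]
near hole 9 -4.6 77.4 [13.8 14.2]
near hole 8 -12.4 -63.9 [12.6 14.2]
near hole 9 -4.1 -49.5 [14.  14.6]
```

View pics/sz9.png

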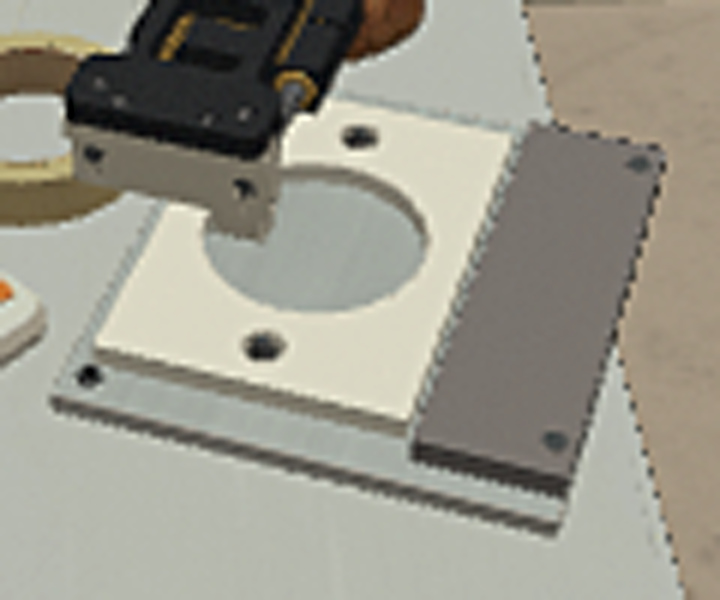

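The plate has dropped: the pins show in both holes at zoom (264,346) and (360,136), with a gap along the ledge. I'll back off and check.

Request:
jog_arm --pt "0 -0.005 0 0 0 0 1" --pt "0 -0.015 0 0 0 0 1" --pt "0 0 -0.02 0 0 0 1" --pt "0 0 -0.05 0 0 0 1" --pt "0 -0.03 -0.06 0 0 0 1" --pt "0 -0.05 -0.05 0 0 0 1" --pt "0 -0.05 0 0 0 0 1" --pt "0 -0.04 0 0 0 0 1" --pt "0 0 0 0 0 0 1"

```text
clock: 13.88
position: [329.1, -298.2, 188.2]
orientation: [0.829, 0.56, 0.0, 0.002]
wrist_force: [0.6, -0.2, 0.2]
opening: 0.2
```

```bash
python3 -c "
from h import *
tcp();snap(10);meas(10,z=20)
from ov import draw
draw('top',cv2.imread('pics/top10.png'),(240,190,400,320),4.6,'pics/ot10.png')
for n in('top','side'):
  d=cv2.absdiff(cv2.imread(f'pics/{n}10.png'),cv2.imread(f'pics/{n}0.png')).max(2)
  print(n,[ (nm,int((d[y-20:y+20,x-20:x+20]>40).sum())) for nm,(x,y) in ({'cake':(402,250),'tape':(356,195),'timer':(307,180)} if n=='top' else {'tape':(300,186),'timer':(284,219),'cake':(351,158)}).items()])"
```

```text
clk 13.88 tcp jig -157.0 0.7 z 188.2 toolx ang 68.1 tilt [ 0.0024 -0.0027] F [ 0.6 -0.2  0.2] open 0.2 q [-0.79 -0.4   1.95 -0.    1.59 -1.98]
top rect [172. 121.]
  hole jig -0.6 -66.0 dia [16.9 17.1]
  hole jig -1.2 63.5 dia [16.3 16.8]
  hole jig -1.0 -1.3 dia [87.1 87.8]
side rect [173. 123.]
  hole jig -1.0 65.6 dia [15.6 16.4]
  hole jig -0.7 -0.2 dia [86.5 87. ]
  hole jig -0.4 -64.0 dia [15.8 17.3]
top [('cake', 0), ('tape', 0), ('timer', 0)]
side [('tape', 0), ('timer', 0), ('cake', 9)]
```

View pics/sz10.png

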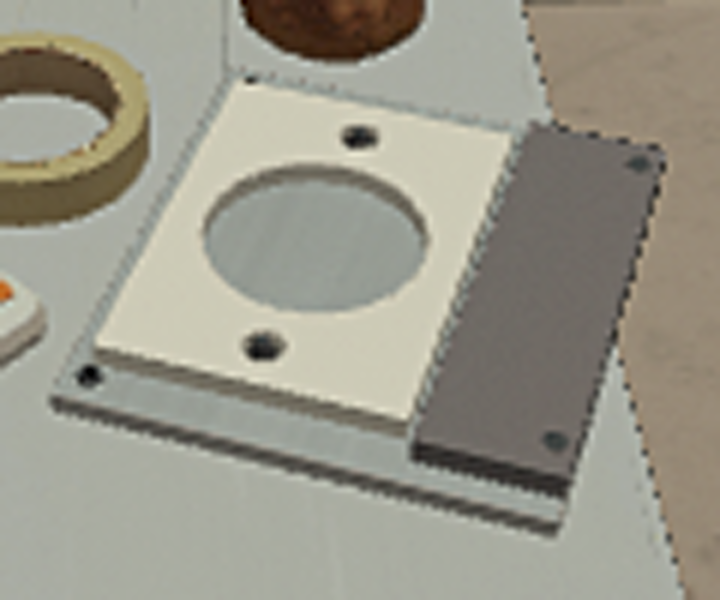

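View pics/ot10.png

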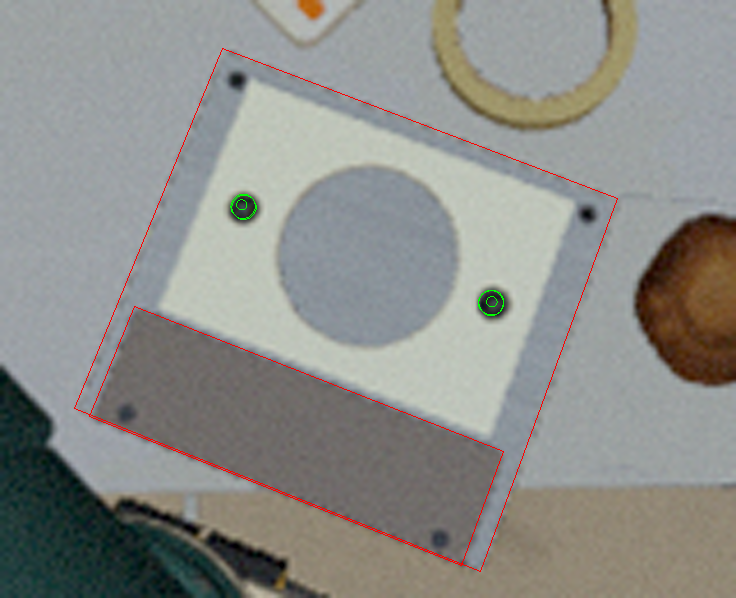

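The pins sit inside both holes and line up with the predicted pin circles. To confirm it lies flat, I'll compare corner positions across the two views, using the first frames (known height 32) to cancel calibration bias.

Run:
```python
from h import *
def corners(n,k,z):
    im=cv2.imread(f"pics/{n}{k}.png")
    c=proj(n,J([(x,y,z) for x in(-60,60) for y in(-85,85)]) if k==10 else J([(x-15.8,y-3.8,z) for x in(-60,60) for y in(-85,85)]))
    o=[]
    E={}
    for a,b in((0,1),(1,3),(3,2),(2,0)):
        p,q,r=edge(im,c[a],c[b],half=3);E[a,b]=np.cross([*p,1],[*q,1])
    ks=list(E)
    for i in range(4):
        l=[E[e] for e in ks if i in e];x=np.cross(l[0],l[1]);o.append(x[:2]/x[2])
    return ray(n,o,z)
oo,ex,ey=jig()
for k,z in((3,32),(10,20)):
    a=corners("top",k,z);b=corners("side",k,z);d=b-a
    print(k,"top jig",np.c_[(a-oo)@ex,(a-oo)@ey].round(1).tolist(),"side-top jig x,y",np.c_[d@ex,d@ey].round(1).tolist())
```

```text
3 top jig [[-75.8, -88.8], [-75.8, 81.6], [44.6, -88.8], [44.6, 81.7]] side-top jig x,y [[-0.0, 3.1], [0.3, 0.1], [0.1, -6.2], [0.0, 0.8]]
10 top jig [[-62.6, -86.3], [-62.6, 84.1], [60.1, -86.3], [59.3, 84.1]] side-top jig x,y [[2.1, 0.7], [2.2, 0.3], [0.1, 1.5], [-0.1, 0.5]]
```

```bash
python3 -c "
from workcell import bot
print(bot.job_done())"
```

```text
the job is handed in; nothing more can be done
None
```

The nest plate is seated over both pins and lies flat on the base as far as the cameras show. I handed the job in at about 14 s.

**What I did:** I squared the plate up with a two-finger push on its rear edge. Then, with the fingers shut inside the middle opening, I nudged it about 3 mm sideways and forward until it dropped. It was never gripped or lifted, and the wrist-force readings I took between moves stayed around 1 N.

**Last checks**
- **Position:** both pins show inside the holes. The plate measured about 1 mm short of the seat in x and 0.2 to 1.3 mm aside in y, inside the 2 mm play, with no visible turn.
- **Flatness:** the middle opening fits a top surface 20 mm above the table in both views, and the gap to the ledge is visible.
- **Cake, tape roll and timer:** before and after pictures match in their areas. The only difference was 9 pixels beside the cake in the side view, and none in the top view.

**What disagreed**
- **Camera offset:** the two views differ by 1 to 2 mm in y, which was already there at the start.
- **Corner check:** comparing corners between views to test flatness was noisy. The rear corners were off by about 2 mm in x, probably because the gap at the ledge was mistaken for the plate edge. I relied on the opening and holes instead.

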